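Clamp a mended sample pot by hooking up the jig's sprung tongue

TASK

A freshly glued sample pot stands loose in the wooden mending jig. Take the S-hook off its little stand, feel its long end lightly down through the small hole in the jig's steel tongue, and with the hook draw the tongue towards the crossbar, which brings the jaw up on the pot and stretches the spring; catch the hook's other end up behind the crossbar and let go, so that the spring keeps the pot clamped. Pull gently, not against the tongue's dead stop, do not touch the pot, and leave the other things where they are.

Things in the scene. Friction and masses are not known exactly. Their poses are not given: they have to be found in the camera images.
- jig: Mending jig, fixed to the board: base 368 x 116 mm, 14 mm thick. Frame: origin on the board, z up, x from the crossbar end (near the robot, x = -146 mm) to the jaw end (+222). The pot stands at x = 142 against two fixed cork pads; behind it a jaw stands open by 2 to 27 mm. Side rods join the jaw to a yoke before the pads, which carries the spring barrel and tongue; all slide along x (friction 4 N).
- tongue_line (a point): Fixed jig point x = 2, y = 0, z = 58 mm: where the hole centre comes when the jaw meets the pot. Tongue: level steel plate 24 mm wide, z = 56 to 60 mm, on y = 0, square free end towards the crossbar; round hole of 8 mm straight down through it, centre 10 mm from that end. With the jaw open the hole starts anywhere from x = 7 to 29 mm: not reported, see or feel it.
- jig_tongue (a joint): How far the tongue is drawn out of its spring barrel (m), 0 at rest, dead stop at 0.042; towards the crossbar is positive. It does not tell where jaw and barrel stand. Pulling first brings the jaw up on the pot, then stretches the spring: 5.4 N at the start and 0.18 N more per mm. Hooked up it reads about 0.031 (11 N, hole at x = -29 mm).
- bar_mid (a point): Middle of the jig's crossbar, a level fixed steel rod 8 mm in diameter along the jig's y between two wooden cheeks (80 mm clear); in the jig's frame x = -130, y = 0, z = 76 mm. Below it, and between it and the tongue, the space is open down to the base.
- s_hook: Loose S-hook, about 0.09 kg, 5 mm round steel wire, 111 mm long, lying in its own x-z plane. Origin: centre of its black grip (44 long, 10 wide, 14 mm high; pinch it across the 10 mm, along y). x runs along the shank to the long end. Hooked up it lies about level, origin near x = -83, z = 68 mm in the jig's frame; with the short end dipped 12 degrees about the hole, that end passes under the bar.
- hook_tip (a point): Centre of the rounded end (radius 2.5 mm) of the S-hook's long leg, at x = 49.5, z = -26.5 mm in the hook's frame. The shank bends down into this leg at x = 53 mm (wire centre, z = -9.5 mm); the leg leans 12 degrees inwards, so it is upright when the short end is dipped 12 degrees.
- hook_bight (a point): Centre of the upward bend at the S-hook's short end, where the crossbar comes to lie; x = -44, z = 9 mm in the hook's frame. Inside radius 6.5 mm; the wire (centre line) stands up at x = -53 mm and ends at x = -51, z = 18 mm, plus 2.5 mm.
- mended_pot: The mended pot, cream, barrel-shaped, 58 mm across, 46 mm high, in the jig; origin at the centre of its underside, z up. Not to be touched by the robot.
- hook_rest: Wooden stand with the S-hook, 78 x 60 mm, fixed, left or right of the jig; origin at the centre of its underside, x along the hook. The hook lies level in notches of its two end boards (62 mm high, 54 mm apart inside), plane upright, grip centre 52 mm above the board, long end down and away from the robot.
- label_roll: Bystander: roll of white labels, 64 mm across, 40 mm high, on the other side of the jig; origin at the underside.
- slip_jar: Bystander: jar with black lid, 61 mm across, 78 mm high; origin at the underside.
- sand_block: Bystander: cork sanding block, 42 x 70 mm, 26 mm high; origin at the underside.

How it is judged:
By the outcome, as a careful person would: the job done as asked, in the order asked, and still so for the second after the job is handed in, with the robot touching nothing.
It also fails if it takes over 48 s, if anything falls off the work surface, if the arm or the gripper's body presses on something with over 40 N, if the wrist force passes 120 N, or if a joint passes its speed limit or range.

ROBOT

A 6-joint arm with a two-finger parallel gripper is mounted at the origin on a cart in front of the work surface, level with it; the furniture and walls round the work are solid. World frame = base frame: x ahead of the robot, y to its left, z up, the work surface at z = 0. Lengths are in m, angles in degrees, forces in N, time in s.
With the tool pointing down it reaches from about 0.25 to 0.725 m from the base axis. Payload 9.7 kg.
Tool frame: the origin (TCP) lies midway between the tips of the shut fingers; the grasp point (between the pads) lies 19 mm behind it; x points along the fingers, y is the direction in which the jaws open and shut, and the axes are right-handed (so a half turn about x gives the same grasp; the last joint's range is limited). The gripper opens to 85 mm and grips with 20 to 120 N. Pads are 22 mm wide; open, the fingers measure 114 mm over their backs; the gripper's body (76 mm by 85 mm) begins 54 mm behind the grasp point. The pads swing forward as they close: fully open they stand 13 mm farther back than shut.
Start: joints at [-67.323, 4.979, 10.078, 95.1, 0, 90], TCP at [0.212, -0.507, 0.231] pointing down, gripper open.
Joint ranges: [-179.16, 179.16], [-48.56, 103.87], [-65.8, 70.77], [-126.05, 130.52], [-82.76, 87.17], [-180, 180]. Speed limits (degrees/s): [127.2, 127.2, 147.25, 180, 180, 180].

INTERFACE

Orientations are given as [roll, pitch, yaw] about the fixed x, y, z axes, in that order (R = Rz(yaw) Ry(pitch) Rx(roll)).
In Python, from workcell import bot, cams gives the robot as it stands.
- The arm moves only by the tool apply_moves, never from a script. Its argument "commands" is a list of rows, each a list of 5 numbers: the shift along the tool's x, y, z in m, then the turn about the tool's x in rad, then the opening, from -1 (shut) to 1 (fully open). In form: [[tx, ty, tz, roll, hand], ...]. A call has 1 to 12 rows; each row is the pose to reach, as a shift and turn from the pose measured when the call began, along the tool's axes at that moment; what a row does not reach only later rows make up. A row lasts 1/10 s, in which the tool goes at most 50 mm and 8.59 degrees, less where a joint would pass 70% of its speed; a pose out of reach is approached as far as the arm can. A call with a gripper value outside its range is refused whole. The fingers move at their own pace and stop on an object; "newtons" is the grip in N (left out, the last holds). Time passes only in rows, so rows that repeat a pose let the fingers close. It gives the time, the measured TCP pose, the force and the opening at its end, in the units of the state.
- bot.get_obs(): the state, without advancing time (a new reading comes with each control period).
- cams.camera(name): name is "scene" or "top" or "wrist"; returns a dict with "frame" (480x640x3 uint8, blue, green, red), "depth" (480x640 float32, m along the optical axis (not along the pixel's ray), 0 where there is no reading), "camera_matrix" (3x3 intrinsics, pixels), "R" (3x3) and "t" (3): a world point X has camera coordinates R X + t; the wrist camera has in their place "mount" (4x4, takes a point from camera to tool coordinates, whose origin is the TCP and whose axes are the tool frame's). Camera axes: x right, y down, z forward; pixel columns grow to the right and rows downward; lengths in m; the calibration is good to about 2 mm. A picture is of the moment at which its call begins: read the wrist's pose just before it.
- bot.job_done(): hands the job in, once; it reports no verdict.
Trained networks look in the newest picture that a camera, given by its name, has taken for a name from the list of things; names that differ only in an ending like _2 or _b are one class to them, and where a whole thing is asked for, a point or a joint stands for the part that bears it (a point fixed in the world has none). Each returns a list of dicts, best first, with "confidence" (0 to 1); they miss things now and then, are a little off and sometimes report something else, mostly with a low value. They report only what shows in the picture. A call takes as long as a camera call.
- cams.spot_in(name, camera): "rect" ([left, top, right, bottom] in pixels, round what is visible of it).
The state is a dict: "time": time; "q": joint angles; "qd": joint speeds; "joint_efforts": joint torques, N m; "ee_pos": TCP position; "tcp_rot": TCP orientation; "wrist_force": force on the tool from outside, world axes, zero at the start; "torque": the same for the moment, N m; "opening": finger opening in m.
Only numpy, scipy, OpenCV 4.12 (cv2) and the standard library are available. Lean on these libraries where they do the work, as an engineer would, in place of code of your own. Each camera call takes 0.05 s, during which the arm holds its last target. There are 200 camera calls.

## Working session

There is one attempt and no reset: what is moved stays moved. The work goes in short steps, Python scripts to look and compute and a tool call to move; the robot and the scene stay as the last step left them, time stands still between calls to the robot, and variables do not carry over. Pictures are saved under pics/ and viewed, about 8 in all and at most 12, crops included, and the job is handed in when it is done.

Besides the shell and the picture viewer there is one more tool, called after "Request:" in YAML: its name, and indented under it one key for each argument. apply_moves: Moves the arm, as the interface text tells. Its arguments: {"type":"object","properties":{"commands":{"type":"array"},"newtons":{"type":"number"}},"required":["commands"]}

```bash
ls; mkdir -p pics; python3 - <<'E'
from workcell import bot,cams
import cv2
o=bot.get_obs();print(o)
for c in ["scene","top"]:
    d=cams.camera(c);cv2.imwrite(f"pics/{c}0.png",d["frame"])
    print(c,d["R"],d["t"],d["camera_matrix"])
    for n in ["jig","s_hook","hook_rest","mended_pot","label_roll","slip_jar","sand_block","jig_tongue"]:
        print(n,[(r["rect"],round(r["confidence"],2)) for r in cams.spot_in(n,c)[:2]])
E
```

```text
pics
{'time': 0.0, 'q': array([-6.73223083e+01,  5.01106068e+00,  1.00336733e+01,  9.50980370e+01,
       -1.17460515e-03,  9.00003242e+01]), 'qd': array([-0.04080084,  0.03142444, -0.04013551,  0.06785571, -0.02841482,
       -0.00879287]), 'joint_efforts': array([-2.16901281e-03, -5.20391786e+01,  4.64801645e+01,  1.63828785e-02,
        7.34438277e-05,  4.97293769e-06]), 'ee_pos': array([ 0.21195946, -0.50727522,  0.23057644]), 'tcp_rot': array([-89.10746563,  89.92456643, 113.5699026 ]), 'wrist_force': array([ 0.00221462,  0.78494233, -0.16478015]), 'torque': array([ 0.01215429,  0.05351649, -0.02651367]), 'opening': 0.08533928796337999}
scene [[-0.74555692 -0.6664293  -0.00410667]
 [-0.5117959   0.57648844 -0.63696628]
 [ 0.42686044 -0.47279284 -0.77088073]] [0.53296525 0.22460819 0.86213617] [[450.70422516   0.         318.34593879]
 [  0.         450.70422516 234.11240247]
 [  0.           0.           1.        ]]
jig [([227.2, 181.1, 378.3, 303.7], 0.78)]
s_hook [([224.8, 288.3, 258.4, 325.0], 0.76), ([323.6, 157.5, 349.7, 195.8], 0.33)]
hook_rest [([227.9, 180.8, 379.9, 307
[... 418 characters left out ...]
 [ 0.21049647 -0.02108781 -0.97736715]] [0.21436888 0.54591213 0.92642781] [[569.65789063   0.         313.70678662]
 [  0.         569.65789063 239.76846904]
 [  0.           0.           1.        ]]
jig [([264.6, 127.0, 340.7, 330.4], 0.76), ([173.1, 227.3, 182.4, 286.5], 0.25)]
s_hook [([172.5, 223.0, 181.3, 285.4], 0.87)]
hook_rest [([163.9, 234.6, 202.5, 282.3], 0.78)]
mended_pot [([281.0, 148.1, 316.6, 180.7], 0.67), ([185.0, 186.9, 212.3, 227.7], 0.23)]
label_roll [([429.6, 243.3, 470.3, 285.6], 0.67), ([281.6, 148.2, 312.3, 180.6], 0.2)]
slip_jar [([382.0, 151.6, 425.0, 199.4], 0.97)]
sand_block [([185.0, 183.5, 212.6, 226.9], 0.62)]
jig_tongue [([297.0, 222.0, 311.4, 241.6], 0.58)]
```

```bash
python3 - <<'E'
import cv2
t=cv2.imread("pics/top0.png")
cv2.imwrite("pics/topc.png",cv2.resize(t[115:345,150:350],(0,0),fx=2.6*1,fy=2.6,interpolation=cv2.INTER_CUBIC))
E
```

```text
(no output)
```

View pics/topc.png

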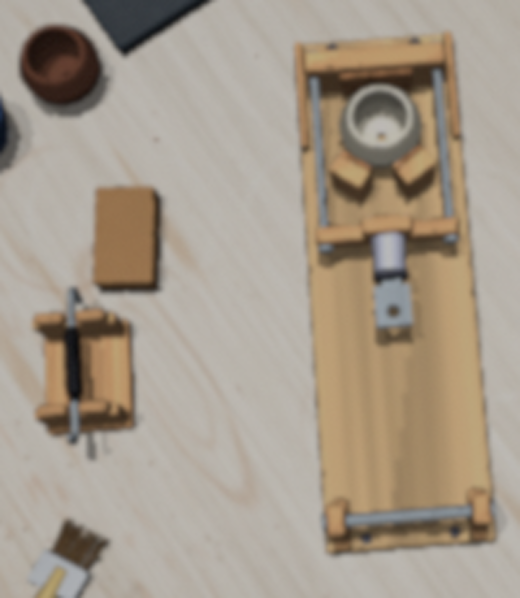

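View pics/scene0.png

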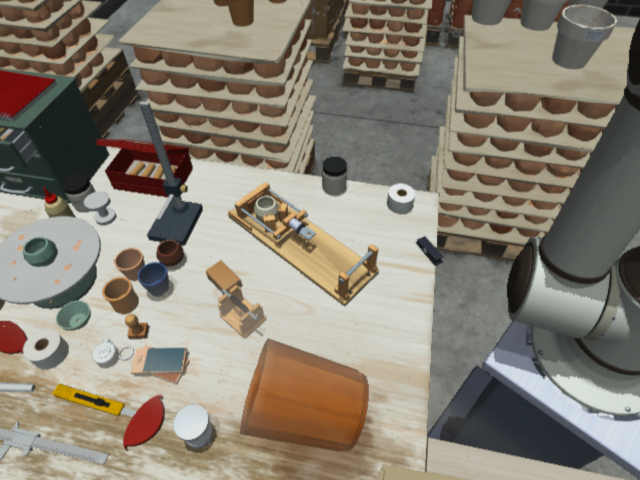

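The top view shows the jig on the right: bar at crop (345,520)-(470,514), tongue hole at (393,311). The hook rest is at left, with its grip near (72,365) and its long end up at (72,295). The sand block lies just beyond it.

```bash
cat > h.py <<'E'
import numpy as np,cv2
from workcell import bot,cams
from scipy.spatial.transform import Rotation as Ro
def ray(d,u,v,z):
    K=d["camera_matrix"];R=d["R"];t=d["t"]
    c=-R.T@t; w=R.T@np.linalg.solve(K,[u,v,1.]); return c+w*(z-c[2])/w[2]
def proj(d,X):
    X=np.atleast_2d(X); p=(d["R"]@X.T).T+d["t"]; q=(d["camera_matrix"]@p.T).T; return q[:,:2]/q[:,2:]
def wrist():
    o=bot.get_obs(); d=cams.camera("wrist")
    Rt=Ro.from_euler("xyz",o["tcp_rot"],degrees=True).as_matrix()
    M=d["mount"]; Rc=Rt@M[:3,:3]; c=Rt@M[:3,3]+o["ee_pos"]
    d["R"]=Rc.T; d["t"]=-Rc.T@c; return o,d
E
python3 - <<'E'
from h import *
d=cams.camera("top")
T=lambda x,y,z:ray(d,x/2.6+150,y/2.6+115,z).round(4)
for n,a in dict(barL=(345,520,.076),barR=(470,514,.076),cornL=(327,551,.014),cornR=(494,541,.014),hole=(393,311,.060),tongL=(377,332,.06),tongR=(410,332,.06),pot=(381,118,.046),
 gripn=(72,397,.059),gripf=(72,330,.059),hookfar=(73,290,.045),hooknear=(72,438,.065),restNL=(40,410,.062),restFL=(36,320,.062)).items(): print(n,T(*a))
o,w=wrist();print(w["mount"],w["camera_matrix"],w["t"])
E
```

```text
barL [0.4378 0.2261 0.076 ]
barR [0.4343 0.1468 0.076 ]
cornL [0.4236 0.2426 0.014 ]
cornR [0.4199 0.13   0.014 ]
hole [0.5741 0.1839 0.06  ]
tongL [0.5608 0.1957 0.06  ]
tongR [0.5588 0.1739 0.06  ]
pot [0.7148 0.1801 0.046 ]
gripn [0.536 0.399 0.059]
gripf [0.581  0.3971 0.059 ]
hookfar [0.6119 0.3983 0.045 ]
hooknear [0.5079 0.3988 0.065 ]
restNL [0.5288 0.4195 0.062 ]
restFL [0.5893 0.4199 0.062 ]
[[ 4.72635192e-04 -2.90724172e-01  9.56806790e-01 -1.42115150e-01]
 [ 9.99999887e-01  8.61721468e-05 -4.67788082e-04  3.89428683e-04]
 [ 5.35472076e-05  9.56806902e-01  2.90724180e-01 -7.37396330e-02]
 [ 0.00000000e+00  0.00000000e+00  0.00000000e+00  1.00000000e+00]] [[377.56069357   0.         315.72981797]
 [  0.         377.56069357 241.76090163]
 [  0.           0.           1.        ]] [-0.55019087 -0.03806411  0.37897359]
```

```bash
cat >> h.py <<'E'
def rel(p,yaw_axis=None):
    "shift in tool axes to bring TCP to world p; roll so that tool y lies along yaw_axis (mod 180)"
    o=bot.get_obs();R=Ro.from_euler("xyz",o["tcp_rot"],degrees=True).as_matrix()
    s=R.T@(np.array(p)-o["ee_pos"]); r=None
    if yaw_axis is not None:
        a=R.T@np.array(yaw_axis); r=np.arctan2(a[2],a[1]); r=(r+np.pi/2)%np.pi-np.pi/2
    return s.round(4),r
E
python3 - <<'E'
from h import *
o=bot.get_obs();print(Ro.from_euler("xyz",o["tcp_rot"],degrees=True).as_matrix().round(3))
print(rel([.5585,.398,.2],[0.0,1,0]))
print(rel([.50,.20,.25],[0.03,1,0]))
E
```

```text
[[ 0.     0.386 -0.923]
 [ 0.    -0.923 -0.386]
 [-1.    -0.    -0.   ]]
(array([ 0.0313, -0.7019, -0.6688]), np.float64(0.3957630396078944))
(array([-0.0187, -0.5418, -0.5384]), np.float64(0.4257540444658039))
```

Request:
apply_moves:
  commands:
    - [0,-0.04,-0.04,0.1,1]
    - [0,-0.08,-0.08,0.15,1]
  newtons: 30

```text
time: 1.2
ee_pos: [0.2499, -0.4143, 0.2304]
tcp_rot: [-77.3, 89.9, 116.4]
wrist_force: [1.1, 0.9, 1.5]
opening: 0.0853
```

```bash
python3 - <<'E'
from h import *
o=bot.get_obs();print(o["q"],o["ee_pos"])
print(rel([.535,.31,.27],[0.0,1,0]))
d=cams.camera("scene");print([ray(d,x,y,z).round(3) for x,y,z in [(305,440,0),(262,345,.13),(368,380,.13)]])
E
```

```text
[-5.89062788e+01 -4.00308726e+00  9.37222342e-01  9.50178102e+01
  6.32439762e-03  1.07349344e+02] [ 0.24990919 -0.41432095  0.23041931]
(array([-0.0389, -0.6359, -0.449 ]), np.float64(0.23988492092862268))
[array([0.308, 0.489, 0.   ]), array([0.433, 0.452, 0.13 ]), array([0.269, 0.383, 0.13 ])]
```

```bash
python3 - <<'E'
from h import *
print(rel([.47,.28,.25],[0.0,1,0]))
d=cams.camera("top");D=d["depth"];v,u=np.mgrid[0:480:4,0:640:4];z=D[v,u]
P=np.linalg.inv(d["camera_matrix"])@np.stack([u*z,v*z,z]).reshape(3,-1);W=d["R"].T@(P-d["t"][:,None])
m=(W[2]>.1)&(z.ravel()>0)&(W[1]>.1);print(W[:,m].min(1),W[:,m].max(1),m.sum())
E
```

```text
(array([-0.0162, -0.6168, -0.3762]), np.float64(0.24075284106904604))
[0.23237288 0.22231332 0.10028761] [1.03143041 0.62218053 0.30430761] 827
```

Request:
apply_moves:
  commands:
    - [-0.02,-0.05,-0.03,-0.148,1]
    - [-0.02,-0.11,-0.06,-0.296,1]
    - [-0.02,-0.16,-0.1,-0.444,1]
    - [-0.02,-0.21,-0.13,-0.592,1]
    - [-0.02,-0.27,-0.16,-0.74,1]
    - [-0.02,-0.32,-0.19,-0.888,1]
    - [-0.02,-0.37,-0.23,-1.036,1]
    - [-0.02,-0.43,-0.26,-1.184,1]
    - [-0.02,-0.48,-0.29,-1.332,1]
    - [-0.02,-0.53,-0.33,-1.48,1]
    - [-0.02,-0.59,-0.36,-1.628,1]
    - [-0.02,-0.617,-0.376,-1.776,1]

```text
time: 2.5
ee_pos: [0.4276, 0.1573, 0.2526]
tcp_rot: [77.8, 89.9, 14.1]
wrist_force: [0.6, -1.3, 0.4]
opening: 0.0854
```

```bash
python3 - <<'E'
from h import *
o=bot.get_obs();print(o["q"],o["ee_pos"])
print(rel([.47,.28,.25],[0.0,1,0]))
E
```

```text
[ 2.02068057e+01 -7.45554798e+00  2.53439792e-01  9.75985184e+01
 -1.17623491e-02  8.39004048e+01] [0.42756531 0.15730872 0.25261562]
(array([ 0.0028,  0.0924, -0.0912]), np.float64(-1.1116636600401568))
```

Request:
apply_moves:
  commands:
    - [0,0.03,-0.03,-0.148,1]
    - [0,0.06,-0.06,-0.296,1]
    - [0,0.09,-0.09,-0.444,1]
    - [0,0.09,-0.09,-0.592,1]
    - [0,0.09,-0.09,-0.74,1]
    - [0,0.09,-0.09,-0.888,1]
    - [0,0.09,-0.09,-1.036,1]
    - [0,0.09,-0.09,-1.112,1]
    - [0,0.09,-0.09,-1.112,1]

```text
time: 3.4
ee_pos: [0.4686, 0.2778, 0.2527]
tcp_rot: [13.7, 89.9, 13.8]
wrist_force: [0.1, -0.7, 0.9]
opening: 0.0853
```

```bash
python3 - <<'E'
from h import *
o,d=wrist();print(o["q"],o["ee_pos"],o["tcp_rot"])
cv2.imwrite("pics/w1.png",d["frame"])
np.savez("w1.npz",**d)
for n in ["jig","s_hook","hook_rest","mended_pot","jig_tongue","hook_tip","hook_bight"]:
        print(n,[(r["rect"],round(r["confidence"],2)) for r in cams.spot_in(n,"wrist")[:2]])
E
```

```text
[ 3.06747457e+01  4.68197543e+00  1.21542694e+01  9.73673913e+01
 -3.18808143e-02  3.05931243e+01] [0.46863054 0.27778877 0.25266063] [13.68867005 89.89035988 13.77026225]
jig [([139.2, 156.2, 285.2, 434.7], 0.67)]
s_hook [([430.3, 250.2, 451.1, 306.2], 0.98)]
hook_rest [([395.2, 246.8, 470.7, 331.6], 0.95)]
mended_pot [([203.6, 390.9, 260.4, 444.8], 0.64)]
jig_tongue [([206.3, 304.9, 237.6, 336.8], 0.72), ([370.5, 325.9, 416.1, 391.0], 0.58)]
hook_tip [([430.3, 248.2, 455.8, 308.0], 0.64)]
hook_bight [([432.1, 250.3, 454.8, 305.1], 0.7)]
```

View pics/w1.png

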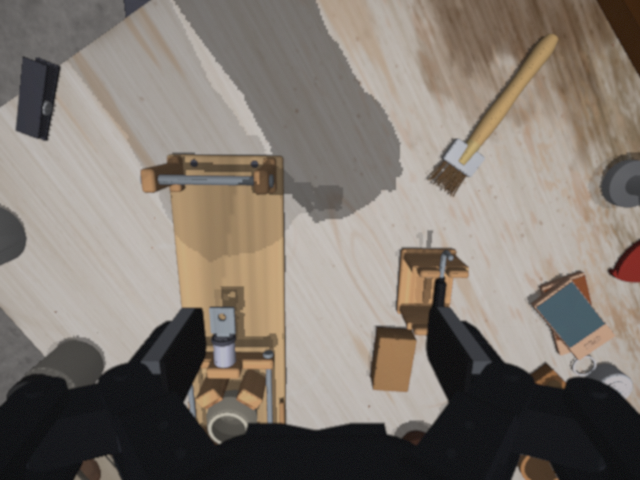

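The wrist view shows the bar from (186,181) to (254,181), the hole at (222,318), the jig base corners at (174,153) and (284,154), and the hook along column ~440 with its short end at (445,256).

```bash
python3 - <<'E'
from h import *
d=dict(np.load("w1.npz"))
T=lambda x,y,z:ray(d,x,y,z).round(4)
for n,a in dict(barL=(254,181,.078),barR=(186,181,.078),cornL=(284,154,.014),cornR=(174,153,.014),hole=(222,318,.060),pot=(229,424,.046),sideL=(285,330,.014),gripn=(440,281,.059),hooknear=(444,256,.06),rest=(400,249,.062),restb=(455,249,.062)).items(): print(n,T(*a))
c=d["frame"]
a=cv2.resize(c[140:345,135:300],(0,0),fx=3.4,fy=2.9,interpolation=cv2.INTER_CUBIC)
b=cv2.resize(c[235:345,385:480],(0,0),fx=2.0,fy=2.0,interpolation=cv2.INTER_CUBIC)
b=cv2.copyMakeBorder(b,0,a.shape[0]-b.shape[0],0,0,cv2.BORDER_CONSTANT)
cv2.imwrite("pics/w1c.png",np.hstack([a,b]));print(a.shape,b.shape)
E
```

```text
barL [0.4378 0.2259 0.078 ]
barR [0.4378 0.1691 0.078 ]
cornL [0.42   0.2462 0.014 ]
cornR [0.4192 0.1381 0.014 ]
hole [0.575  0.1851 0.06  ]
pot [0.7161 0.1797 0.046 ]
sideL [0.6149 0.2429 0.014 ]
gripn [0.5358 0.3969 0.059 ]
hooknear [0.5101 0.3978 0.06  ]
rest [0.5026 0.3556 0.062 ]
restb [0.5025 0.4066 0.062 ]
(594, 561, 3) (594, 190, 3)
```

View pics/w1c.png

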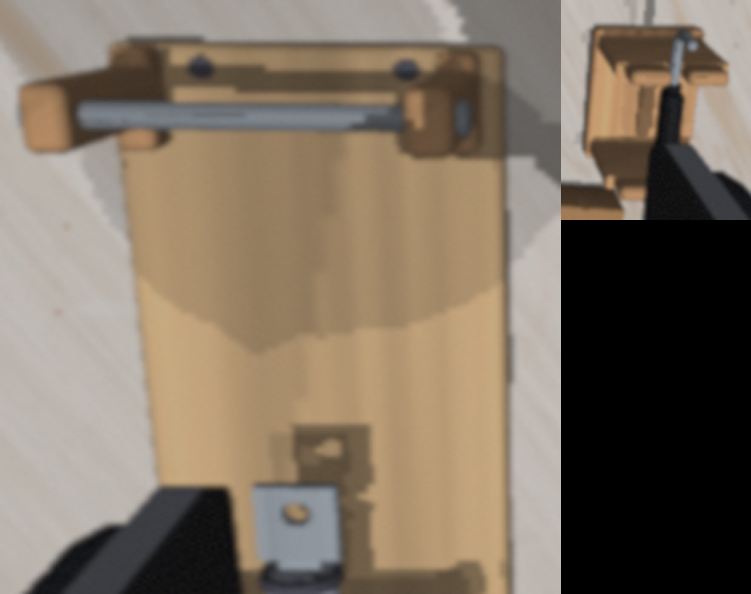

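```bash
python3 - <<'E'
from h import *
print(rel([.5585,.3978,.11],[0.015,1,0]))
E
```

```text
(array([0.143 , 0.1199, 0.0898]), np.float64(0.014622825573119336))
```

Request:
apply_moves:
  commands:
    - [0,0.035,0.03,0.0,1]
    - [0,0.07,0.06,0.0,1]
    - [0.02,0.105,0.09,0.0,1]
    - [0.06,0.12,0.09,0.0,1]
    - [0.1,0.12,0.09,0.0,0.5]
    - [0.14,0.12,0.09,0.0,0.2]
    - [0.143,0.12,0.09,0.0,0.2]
    - [0.143,0.12,0.09,0.0,0.2]

```text
time: 4.6
ee_pos: [0.5583, 0.3976, 0.1101]
tcp_rot: [-19.2, 90.0, -19.3]
wrist_force: [0.1, -0.3, -0.1]
opening: 0.051
```

```bash
python3 - <<'E'
from h import *
o,d=wrist();print(o["q"],o["ee_pos"],o["tcp_rot"],o["opening"])
cv2.imwrite("pics/w2.png",d["frame"]);np.savez("w2.npz",**d)
print(rel([.5585,.3978,.035],[0.0,1,0]))
E
```

```text
[ 3.54716826e+01  2.31615369e+01  1.84306186e+01  8.52426964e+01
 -3.73243834e-02  3.55050193e+01] [0.55833442 0.3976119  0.11012817] [-19.23778783  89.95429122 -19.27113313] 0.051027693209756815
(array([ 0.0772, -0.0004, -0.0009]), np.float64(-0.0006468914618593669))
```

View pics/w2.png

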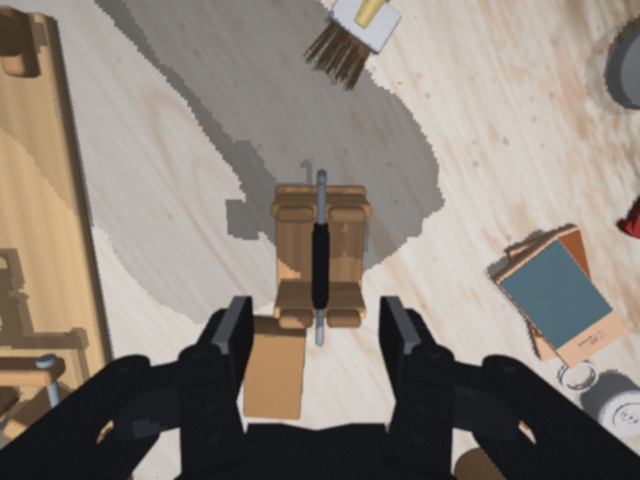

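```bash
python3 - <<'E'
from h import *
d=dict(np.load("w2.npz"))
for a in [(321,224,.059),(320,307,.059),(322,172,.068),(319.5,343,.045)]: print(ray(d,*a).round(4))
E
```

```text
[0.533 0.4   0.059]
[0.5813 0.3996 0.059 ]
[0.5049 0.4003 0.068 ]
[0.6131 0.3995 0.045 ]
```

Request:
apply_moves:
  commands:
    - [0.035,0.0015,-0.001,0,0.1]
    - [0.065,0.0015,-0.001,0,0.0]
    - [0.075,0.0015,-0.001,0,-0.1]
    - [0.075,0.0015,-0.001,0,-0.3]
    - [0.075,0.0015,-0.001,0,-0.6]
    - [0.075,0.0015,-0.001,0,-1]
    - [0.075,0.0015,-0.001,0,-1]
    - [0.075,0.0015,-0.001,0,-1]
    - [0.075,0.0015,-0.001,0,-1]
  newtons: 25

```text
time: 5.55
ee_pos: [0.5596, 0.4005, 0.04]
tcp_rot: [29.9, 89.5, 29.9]
wrist_force: [-0.7, -1.3, 7.4]
opening: 0.0091
```

Request:
apply_moves:
  commands:
    - [-0.01,0,0,0,-1]
    - [-0.02,0,0,0,-1]
    - [-0.05,0,0,0,-1]
    - [-0.09,0,0,0,-1]
    - [-0.09,0,0,0,-1]

```text
time: 6.05
ee_pos: [0.5608, 0.4015, 0.1377]
tcp_rot: [33.2, 89.0, 33.2]
wrist_force: [0.7, -0.1, -0.5]
opening: 0.0094
```

```bash
python3 - <<'E'
from h import *
o,d=wrist();print(o["ee_pos"],o["tcp_rot"],o["opening"],o["wrist_force"])
cv2.imwrite("pics/w3.png",d["frame"]);np.savez("w3.npz",**d)
s=cams.camera("scene")
a=cv2.resize(d["frame"][140:480,150:490],(400,400))
p=proj(s,o["ee_pos"])[0];x,y=int(p[0]),int(p[1]);print(p)
b=cv2.resize(s["frame"][y-60:y+40,x-50:x+50],(400,400),interpolation=cv2.INTER_CUBIC)
cv2.imwrite("pics/w3c.png",np.hstack([a,b]))
E
```

```text
[0.56078302 0.40147591 0.13771482] [33.23557599 89.00394121 33.19734432] 0.00940388899352429 [ 0.72376347 -0.07740003 -0.45797311]
[232.60051386 279.61627859]
```

View pics/w3c.png

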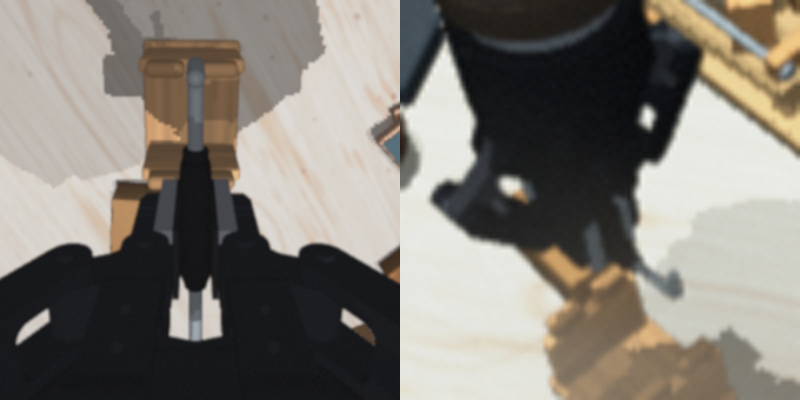

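```bash
cat >> h.py <<'E'
def depthline(d,cols,rows):
    "tool-frame points (mm) along image column band"
    K=np.linalg.inv(d["camera_matrix"]);M=d["mount"];out=[]
    for r in rows:
        z=d["depth"][r,cols[0]:cols[1]]; z=z[z>0]
        if len(z)==0: continue
        zz=np.min(z); u=cols[0]+int(np.argmin(np.where(d["depth"][r,cols[0]:cols[1]]>0,d["depth"][r,cols[0]:cols[1]],9)))
        p=M[:3,:3]@(K@[u,r,1.]*zz)+M[:3,3]; out.append((r,u,*(p*1000).round(1)))
    return out
E
python3 - <<'E'
from h import *
d=dict(np.load("w3.npz"))
o=bot.get_obs();print(Ro.from_euler("xyz",o["tcp_rot"],degrees=True).as_matrix().round(4))
for p in depthline(d,(311,322),range(184,420,5)): print(p)
E
```

```text
[[ 9.300e-03  6.000e-04  1.000e+00]
 [ 5.700e-03  1.000e+00 -7.000e-04]
 [-9.999e-01  5.700e-03  9.300e-03]]
(184, 319, np.float64(108.2), np.float64(1.8), np.float64(-38.3))
(189, 317, np.float64(-22.7), np.float64(-0.0), np.float64(-55.4))
(194, 312, np.float64(-26.9), np.float64(-1.6), np.float64(-54.5))
(199, 318, np.float64(-30.4), np.float64(0.3), np.float64(-53.6))
(204, 313, np.float64(-32.8), np.float64(-1.2), np.float64(-52.5))
(209, 314, np.float64(-32.9), np.float64(-0.9), np.float64(-51.0))
(214, 317, np.float64(-31.0), np.float64(-0.0), np.float64(-49.1))
(219, 314, np.float64(-14.4), np.float64(-1.0), np.float64(-43.6))
(224, 314, np.float64(-14.7), np.float64(-1.0), np.float64(-41.9))
(229, 314, np.float64(-14.6), np.float64(-1.0), np.float64(-40.1))
(234, 313, np.float64(-14.3), np.float64(-1.4), np.float64(-38.2))
(239, 312, np.float64(-14.6), np.float64(-1.7), np.float64(-36.5))
(244, 318, np.float64(-14.5), np.float64(0.4), np.float64(-34.6))
(249, 313, np.float64(-14.0), np.float64(-1.4), np.float64(-32.6))
(254, 317, np.float64(-14.8), np.float64(0.0), np.float6
[... 1482 characters left out ...]
18.9), np.float64(1.2), np.float64(13.7))
(374, 316, np.float64(-19.7), np.float64(-0.3), np.float64(15.3))
(379, 311, np.float64(-18.8), np.float64(-2.2), np.float64(18.3))
(384, 312, np.float64(-16.0), np.float64(-1.9), np.float64(22.7))
(389, 314, np.float64(-14.3), np.float64(-1.1), np.float64(26.3))
(394, 312, np.float64(-13.9), np.float64(-1.9), np.float64(29.0))
(399, 317, np.float64(-14.1), np.float64(0.1), np.float64(31.3))
(404, 315, np.float64(-13.6), np.float64(-0.7), np.float64(34.2))
(409, 316, np.float64(-14.0), np.float64(-0.3), np.float64(36.2))
(414, 311, np.float64(-13.3), np.float64(-2.4), np.float64(39.4))
(419, 314, np.float64(-13.8), np.float64(-1.1), np.float64(41.4))
```

Hook held level, its origin 12 mm above the TCP. To get the dip, I'll press its tip gently on a bare patch of the board so it pivots in the pads.

Request:
apply_moves:
  commands:
    - [0,-0.03,-0.02,0,-1]
    - [0,-0.065,-0.04,0,-1]
    - [0,-0.1,-0.06,0,-1]
    - [0.04,-0.1,-0.06,0,-1]
    - [0.08,-0.1,-0.06,0,-1]
    - [0.105,-0.1,-0.06,0,-1]
    - [0.117,-0.1,-0.06,0,-1]
    - [0.122,-0.1,-0.06,0,-1]
    - [0.126,-0.1,-0.06,0,-1]
    - [0.129,-0.1,-0.06,0,-1]
    - [0.129,-0.1,-0.06,0,-1]

```text
time: 7.25
ee_pos: [0.5012, 0.3018, 0.0028]
tcp_rot: [31.3, 89.3, 31.3]
wrist_force: [0.1, 0.4, 1.8]
opening: 0.0093
```

```bash
cat > pitch.py <<'E'
from h import *
o,d=wrist();R=Ro.from_euler("xyz",o["tcp_rot"],degrees=True).as_matrix()
print(o["time"],o["ee_pos"].round(4),o["opening"],o["wrist_force"].round(1));print("toolz",R[:,2].round(4))
np.savez("last.npz",**d);cv2.imwrite("pics/last.png",d["frame"])
L=np.array([p for p in depthline(d,(310,322),range(180,424,3)) if p[2]<0])
print(L[:12,[0,2,4]].tolist())
for a,b,n in [(-42,-28,"near"),(-18,14,"grip"),(25,42,"far")]:
    m=(L[:,4]>a)&(L[:,4]<b)
    if m.sum()>2: print(n,np.polyfit(L[m,4],L[m,2],1).round(3),L[m,4].mean().round(1),L[m,2].mean().round(2),m.sum())
E
python3 pitch.py
```

```text
7.25 [0.5012 0.3018 0.0028] 0.009250046151287113 [0.1 0.4 1.8]
toolz [ 9.999e-01 -5.000e-04  1.060e-02]
[[183.0, -18.7, -56.7], [186.0, -20.0, -55.9], [189.0, -20.6, -55.0], [192.0, -21.5, -54.2], [195.0, -20.2, -53.0], [198.0, -6.6, -49.6], [201.0, -6.2, -48.4], [204.0, -5.8, -47.2], [207.0, -4.9, -45.9], [210.0, -5.3, -44.9], [213.0, -5.2, -43.7], [216.0, -4.9, -42.5]]
near [ -0.246 -15.917] -35.1 -7.28 13
grip [ -0.248 -20.624] -2.3 -20.05 29
far [ -0.154 -17.952] 30.4 -22.65 8
```

Dip is ~14.5°, more than wanted (~9.5°). I'll take some back by resting the short end on the stand's near board.

Request:
apply_moves:
  commands:
    - [-0.04,0,0,0,-1]
    - [-0.08,0,0,0,-1]
    - [-0.11,0.03,0.02,0,-1]
    - [-0.11,0.06,0.05,0,-1]
    - [-0.11,0.082,0.069,0,-1]
    - [-0.09,0.082,0.069,0,-1]
    - [-0.075,0.082,0.069,0,-1]
    - [-0.068,0.082,0.069,0,-1]
    - [-0.068,0.082,0.069,0,-1]
    - [-0.068,0.082,0.069,0,-1]

```text
time: 8.3
ee_pos: [0.5696, 0.383, 0.073]
tcp_rot: [31.3, 89.2, 31.2]
wrist_force: [-0.2, -0.4, -2.1]
opening: 0.0093
```

```bash
python3 pitch.py
```

```text
8.3 [0.5696 0.383  0.073 ] 0.009252172306332148 [-0.2 -0.4 -2.1]
toolz [ 9.999e-01 -8.000e-04  1.130e-02]
[[183.0, -17.6, -56.6], [186.0, -20.7, -56.0], [189.0, -21.1, -55.1], [192.0, -21.9, -54.3], [195.0, -21.1, -53.2], [198.0, -19.6, -51.9], [201.0, -6.5, -48.5], [204.0, -5.6, -47.2], [207.0, -5.3, -46.0], [210.0, -5.7, -45.0], [213.0, -5.2, -43.7], [216.0, -5.7, -42.7]]
near [ -0.243 -16.29 ] -35.2 -7.72 13
grip [ -0.231 -20.452] -2.2 -19.93 29
far [ -0.187 -16.808] 29.9 -22.42 9
```

Request:
apply_moves:
  commands:
    - [0.006,0,0,0,-1]
    - [0.01,0,0,0,-1]
    - [0.013,0,0,0,-1]
    - [0.0135,0,0,0,-1]
    - [0.0135,0,0,0,-1]

```text
time: 8.85
ee_pos: [0.5703, 0.3834, 0.0605]
tcp_rot: [30.8, 89.1, 30.7]
wrist_force: [1.9, -1.9, 3.4]
opening: 0.0091
```

```bash
python3 pitch.py
```

```text
8.85 [0.5703 0.3834 0.0605] 0.009108506638986762 [ 1.9 -1.9  3.4]
toolz [ 9.999e-01 -9.000e-04  1.290e-02]
[[183.0, -18.3, -56.7], [186.0, -22.0, -56.2], [189.0, -23.1, -55.4], [192.0, -22.8, -54.4], [195.0, -22.8, -53.5], [198.0, -22.2, -52.4], [201.0, -7.5, -48.7], [204.0, -7.1, -47.5], [207.0, -7.3, -46.4], [210.0, -6.4, -45.1], [213.0, -6.8, -44.1], [216.0, -7.5, -43.1]]
near [ -0.168 -14.764] -35.0 -8.9 12
grip [ -0.203 -20.543] -2.3 -20.08 29
far [ -0.169 -16.703] 30.4 -21.86 9
```

Request:
apply_moves:
  commands:
    - [0.0015,0,0,0,-1]
    - [0.0025,0,0,0,-1]
    - [0.0025,0,0,0,-1]

```text
time: 9.2
ee_pos: [0.5709, 0.3835, 0.0586]
tcp_rot: [29.9, 89.1, 29.8]
wrist_force: [2.1, -1.2, 4.3]
opening: 0.0092
```

```bash
python3 pitch.py
```

```text
9.2 [0.5709 0.3835 0.0586] 0.009161919032999044 [ 2.1 -1.2  4.3]
toolz [ 0.9999 -0.0011  0.0141]
[[183.0, -17.5, -56.5], [186.0, -22.9, -56.3], [189.0, -24.8, -55.7], [192.0, -24.9, -54.8], [195.0, -25.2, -53.9], [198.0, -25.0, -52.9], [201.0, -23.8, -51.7], [204.0, -9.2, -47.9], [207.0, -9.0, -46.8], [210.0, -9.1, -45.7], [213.0, -8.9, -44.5], [216.0, -9.1, -43.5]]
near [ -0.114 -14.571] -34.9 -10.61 13
grip [ -0.155 -20.691] -2.4 -20.32 29
far [ -0.185 -14.965] 30.8 -20.65 10
```

Dip is now 9.5°. Moving beside the tongue for a close look at the hole.

Request:
apply_moves:
  commands:
    - [-0.03,0,0,0,-1]
    - [-0.065,0,0,0,-1]
    - [-0.065,-0.04,-0.02,0,-1]
    - [-0.065,-0.08,-0.04,0,-1]
    - [-0.065,-0.12,-0.06,0,-1]
    - [-0.065,-0.148,-0.07,0,-1]
    - [-0.065,-0.148,-0.07,0,-1]
    - [-0.065,-0.148,-0.07,0,-1]

```text
time: 10.05
ee_pos: [0.4996, 0.2347, 0.1214]
tcp_rot: [31.0, 89.1, 30.9]
wrist_force: [0.2, 0.7, -1.6]
opening: 0.0091
```

```bash
python3 pitch.py; python3 - <<'E'
from h import *
d=dict(np.load("last.npz"))
print(proj(d,[[.5745,.1845,.06],[.436,.187,.08],[.716,.18,.046]]),[(r["rect"],r["confidence"]) for r in cams.spot_in("jig_tongue","wrist")[:2]])
p=proj(d,[.5745,.1845,.06])[0].astype(int);print(p)
x0=max(p[0]-80,0);y0=min(p[1]-60,480-120)
cv2.imwrite("pics/h1.png",cv2.resize(d["frame"][y0:y0+120,x0:x0+160],(800,600),interpolation=cv2.INTER_CUBIC));print(x0,y0)
E
```

```text
10.05 [0.4996 0.2347 0.1214] 0.009124891368429375 [ 0.2  0.7 -1.6]
toolz [ 0.9999 -0.002   0.014 ]
[[183.0, -18.2, -56.6], [186.0, -21.9, -56.2], [189.0, -24.1, -55.6], [192.0, -25.0, -54.8], [195.0, -25.0, -53.8], [198.0, -24.2, -52.8], [201.0, -9.5, -49.0], [204.0, -9.1, -47.9], [207.0, -8.9, -46.7], [210.0, -8.8, -45.6], [213.0, -8.4, -44.4], [216.0, -8.6, -43.4]]
near [ -0.156 -15.64 ] -34.8 -10.22 13
grip [ -0.148 -20.682] -1.8 -20.41 28
far [ -0.181 -15.433] 30.5 -20.96 10
[[236.17016414 372.83193118]
 [213.91810403 149.63298854]
 [245.77213527 515.36589081]] []
[236 372]
156 312
```

View pics/h1.png

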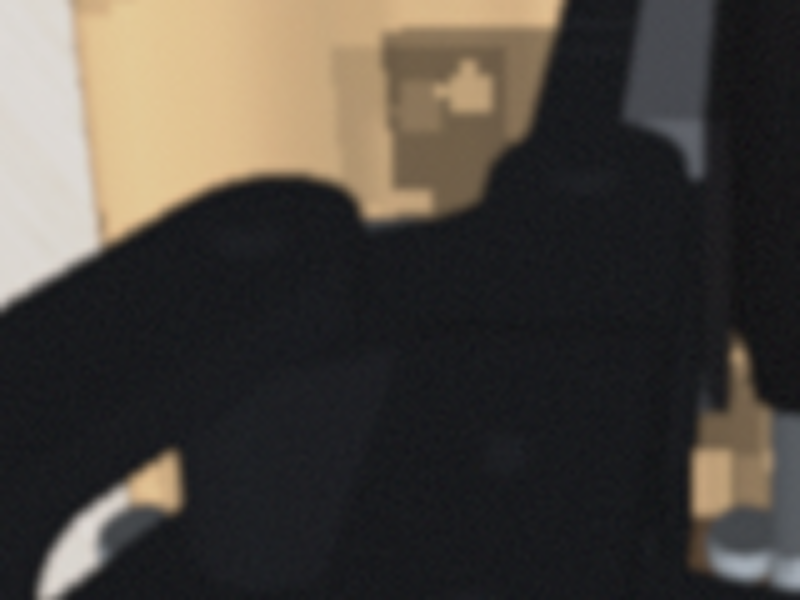

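Request:
apply_moves:
  commands:
    - [-0.01,0,0.04,0,-1]
    - [-0.01,0,0.08,0,-1]
    - [-0.01,0,0.085,0,-1]
    - [-0.01,0,0.085,0,-1]

```text
time: 10.55
ee_pos: [0.5854, 0.2361, 0.1307]
tcp_rot: [32.9, 89.2, 32.9]
wrist_force: [-0.4, -0.1, -2.4]
opening: 0.0094
```

```bash
python3 - <<'E'
from h import *
o,d=wrist();np.savez("h2.npz",**d);print(o["time"],o["ee_pos"])
p=proj(d,[.5745,.1845,.06])[0].astype(int);print(p)
x0=max(p[0]-80,0);y0=min(p[1]-60,480-120)
cv2.imwrite("pics/h2.png",cv2.resize(d["frame"][y0:y0+120,x0:x0+160],(800,600),interpolation=cv2.INTER_CUBIC));print(x0,y0)
E
```

```text
10.55 [0.58539542 0.23609589 0.13065936]
[227 238]
147 178
```

View pics/h2.png

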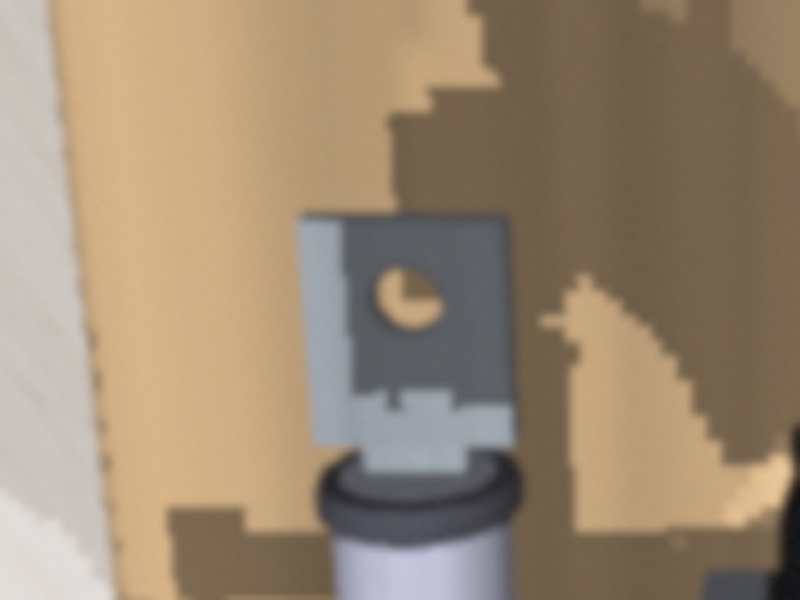

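The tongue is clear: hole centre at crop (410,297), i.e. full pixel (229,237.4); free-end corners at crop (300,218) and (508,216).

```bash
python3 - <<'E'
from h import *
d=dict(np.load("h2.npz"))
q=lambda x,y,z:ray(d,147+(x+.5)/5-.5,178+(y+.5)/5-.5,z)
h=q(410,297,.06);a=q(300,218,.06);b=q(508,216,.06);print(h,a,b,np.linalg.norm(a-b),(a+b)/2, np.degrees(np.arctan2(*(a-b)[:2])))
# depth check
print(d["depth"][int(178+370/5),int(147+420/5)], (d["R"]@q(420,370,.06)+d["t"])[2])
# tongue edge + hook TCP target: tip at hole
print(rel([h[0]-.0515,h[1],.095],[0.02,1,0]))
E
```

```text
[0.57345936 0.18525228 0.06      ] [0.56390158 0.17324088 0.06      ] [0.5637221  0.19723198 0.06      ] 0.023991772977630752 [0.56381184 0.18523643 0.06      ] 179.57137652491107
0.22521575 0.22360922791084845
(array([ 0.035 , -0.0511, -0.063 ]), np.float64(0.019748206933112744))
```

Request:
apply_moves:
  commands:
    - [0,-0.02,-0.03,0,-1]
    - [0,-0.04,-0.06,0,-1]
    - [0.01,-0.051,-0.063,0,-1]
    - [0.03,-0.051,-0.063,0,-1]
    - [0.046,-0.051,-0.063,0,-1]
    - [0.046,-0.051,-0.063,0,-1]
    - [0.046,-0.051,-0.063,0,-1]

```text
time: 11.3
ee_pos: [0.5215, 0.1858, 0.0846]
tcp_rot: [33.3, 89.2, 33.3]
wrist_force: [0.8, -1.1, -1.6]
opening: 0.0095
```

```bash
python3 pitch.py; python3 - <<'E'
from h import *
print(rel([.5734-.0517,.1855,.0735]))
s=cams.camera("scene");p=proj(s,[.5734,.1852,.06])[0];print(p)
x,y=p.astype(int)
t=cams.camera("top");P=proj(t,[.5734,.1852,.06])[0];print(P);X,Y=P.astype(int)
f=lambda i,x,y:cv2.resize(i["frame"][y-25:y+25,x-25:x+25],(400,400),interpolation=cv2.INTER_CUBIC)
cv2.imwrite("pics/ins1.png",np.hstack([f(s,x,y),f(t,X,Y)]))
E
```

```text
11.3 [0.5215 0.1858 0.0846] 0.009541566088715835 [ 0.8 -1.1 -1.6]
toolz [9.999e-01 6.000e-04 1.180e-02]
[[183.0, -17.6, -56.5], [186.0, -22.5, -56.3], [189.0, -25.2, -55.8], [192.0, -23.8, -54.6], [195.0, -24.8, -53.8], [198.0, -24.4, -52.8], [201.0, -9.3, -49.0], [204.0, -9.3, -47.9], [207.0, -9.4, -46.8], [210.0, -8.8, -45.6], [213.0, -9.0, -44.6], [216.0, -9.0, -43.5]]
near [ -0.186 -16.749] -34.8 -10.29 13
grip [ -0.182 -20.66 ] -2.4 -20.23 29
far [ -0.148 -16.316] 30.6 -20.85 10
(array([ 0.0116, -0.0005, -0.0004]), None)
[309.91335798 233.9697932 ]
[300.42197667 235.05580969]
```

View pics/ins1.png

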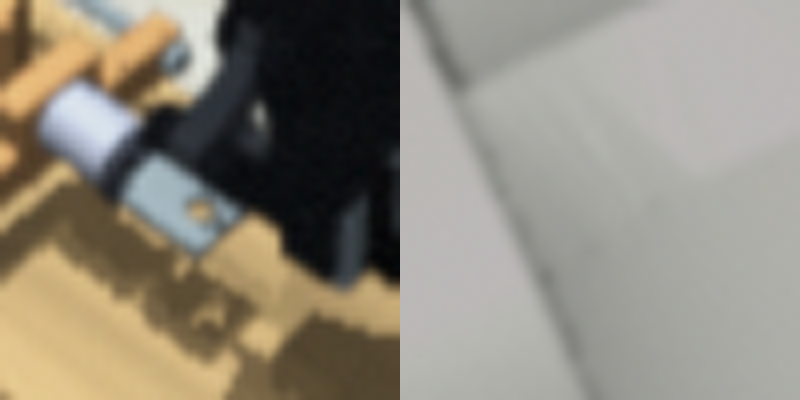

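```bash
python3 - <<'E'
from h import *
s=cams.camera("scene");o=bot.get_obs();e=o["ee_pos"]
for n,X in dict(hole=[.5734,.1852,.06],tip=e+[.0517,-.0003,-.005],bend=e+[.0517+.0006,0,.0135+.005],mid=e+[.02,0,.016]).items():
    p=proj(s,X)[0];print(n,(p-[284,208])*8)
E
```

```text
hole [207.30686381 207.7583456 ]
tip [203.07969052 158.7669293 ]
bend [198.85306236  99.86403275]
mid [291.49313202 168.89036998]
```

Request:
apply_moves:
  commands:
    - [0.008,-0.0004,0,0,-1]
    - [0.014,-0.0004,0,0,-1]
    - [0.016,-0.0004,0,0,-1]
    - [0.018,-0.0004,0,0,-1]
    - [0.02,-0.0004,0,0,-1]
    - [0.02,-0.0004,0,0,-1]

```text
time: 12.1
ee_pos: [0.5226, 0.1855, 0.0648]
tcp_rot: [32.0, 89.1, 32.0]
wrist_force: [0.1, -0.5, -1.7]
opening: 0.0091
```

```bash
python3 pitch.py
```

```text
12.1 [0.5226 0.1855 0.0648] 0.009075371750406581 [ 0.1 -0.5 -1.7]
toolz [9.999e-01 1.000e-04 1.290e-02]
[[183.0, -17.8, -56.6], [186.0, -22.5, -56.3], [189.0, -24.2, -55.6], [192.0, -24.4, -54.7], [195.0, -25.0, -53.9], [198.0, -24.5, -52.8], [201.0, -9.9, -49.1], [204.0, -8.9, -47.8], [207.0, -9.1, -46.8], [210.0, -8.7, -45.6], [213.0, -9.0, -44.6], [216.0, -8.1, -43.3]]
near [ -0.197 -16.905] -34.7 -10.08 13
grip [ -0.157 -20.69 ] -1.9 -20.4 28
far [ -0.172 -15.507] 30.7 -20.78 10
```

Request:
apply_moves:
  commands:
    - [0.002,0,-0.0008,0,-1]
    - [0.005,0,-0.001,0,-1]
    - [0.008,0,-0.001,0,-1]
    - [0.011,0,-0.0012,0,-1]
    - [0.014,0,-0.0012,0,-1]
    - [0.014,0,-0.0012,0,-1]

```text
time: 12.75
ee_pos: [0.5214, 0.1855, 0.0504]
tcp_rot: [32.6, 89.2, 32.6]
wrist_force: [-0.2, -0.1, -2.2]
opening: 0.0093
```

```bash
python3 pitch.py; python3 - <<'E'
from h import *
s=cams.camera("scene")
cv2.imwrite("pics/ins2.png",cv2.resize(s["frame"][200:260,270:350],(800,600),interpolation=cv2.INTER_CUBIC))
E
```

```text
12.75 [0.5214 0.1855 0.0504] 0.009337012198704532 [-0.2 -0.1 -2.2]
toolz [9.999e-01 1.000e-04 1.230e-02]
[[183.0, -17.8, -56.6], [186.0, -22.7, -56.3], [189.0, -24.1, -55.6], [192.0, -24.9, -54.8], [195.0, -25.1, -53.9], [198.0, -24.3, -52.8], [201.0, -9.8, -49.1], [204.0, -8.9, -47.8], [207.0, -8.5, -46.7], [210.0, -8.7, -45.6], [213.0, -8.5, -44.5], [216.0, -8.5, -43.4]]
near [ -0.162 -15.756] -35.3 -10.04 12
grip [ -0.166 -20.561] -2.3 -20.17 29
far [ -0.193 -15.009] 31.2 -21.02 9
```

View pics/ins2.png

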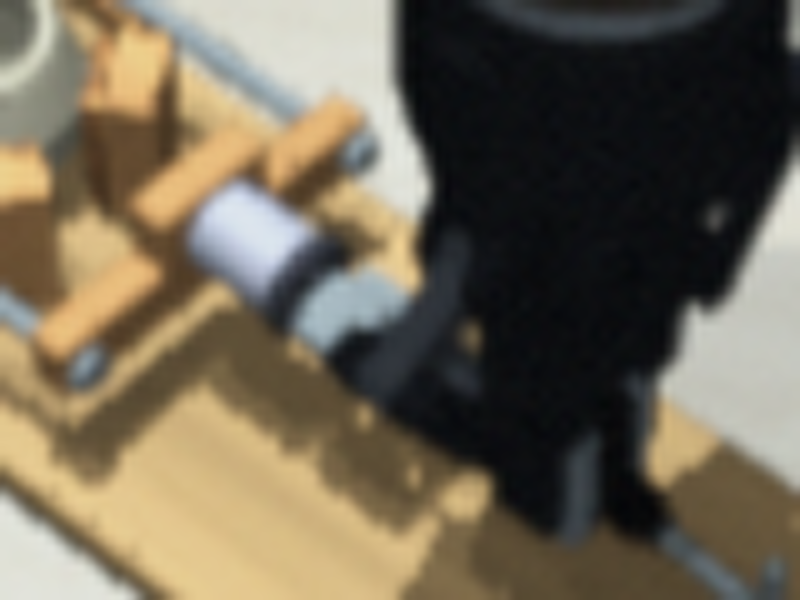

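No contact force 17 mm below first touch height, so the leg is through the hole. Lowering a bit more, then pulling gently in stages.

Request:
apply_moves:
  commands:
    - [0.002,0,0,0,-1]
    - [0.004,0,0,0,-1]
    - [0.0055,0,0,0,-1]
    - [0.0055,0,-0.003,0,-1]
    - [0.0055,0,-0.006,0,-1]
    - [0.0055,0.0002,-0.01,0,-1]
    - [0.0053,0.0003,-0.014,0,-1]
    - [0.0053,0.0004,-0.018,0,-1]
    - [0.0053,0.0004,-0.018,0,-1]
  newtons: 45

```text
time: 13.75
ee_pos: [0.504, 0.1859, 0.0457]
tcp_rot: [27.6, 89.0, 27.6]
wrist_force: [7.6, -2.1, -3.4]
opening: 0.0088
```

```bash
python3 pitch.py
```

```text
13.75 [0.504  0.1859 0.0457] 0.008823237849424079 [ 7.6 -2.1 -3.4]
toolz [ 9.999e-01 -3.000e-04  1.480e-02]
[[183.0, -18.0, -56.6], [186.0, -22.4, -56.3], [189.0, -23.9, -55.6], [192.0, -24.6, -54.7], [195.0, -24.4, -53.7], [198.0, -25.0, -52.9], [201.0, -23.3, -51.6], [204.0, -9.0, -47.8], [207.0, -8.6, -46.7], [210.0, -8.5, -45.6], [213.0, -8.6, -44.5], [216.0, -9.3, -43.5]]
near [ -0.128 -14.701] -34.8 -10.26 13
grip [ -0.168 -20.666] -1.8 -20.36 28
far [ -0.168 -15.624] 30.7 -20.78 10
```

Request:
apply_moves:
  commands:
    - [0.0006,0,-0.003,0,-1]
    - [0.0006,0,-0.007,0,-1]
    - [0.0006,0.0002,-0.011,0,-1]
    - [0.0006,0.0003,-0.015,0,-1]
    - [0.0006,0.0004,-0.019,0,-1]
    - [0.0006,0.0005,-0.0225,0,-1]
    - [0.0006,0.0005,-0.0235,0,-1]
    - [0.0006,0.0005,-0.0235,0,-1]

```text
time: 14.6
ee_pos: [0.4822, 0.1863, 0.0455]
tcp_rot: [21.7, 88.8, 21.7]
wrist_force: [10.2, -3.3, -3.5]
opening: 0.009
```

```bash
python3 pitch.py;python3 - <<'E'
from h import *
d=dict(np.load("last.npz"))
c=cv2.resize(d["frame"][100:340,155:475],(800,600),interpolation=cv2.INTER_CUBIC);cv2.imwrite("pics/bar1.png",c)
E
```

```text
14.6 [0.4822 0.1863 0.0455] 0.008976610369266598 [10.2 -3.3 -3.5]
toolz [ 0.9998 -0.001   0.019 ]
[[183.0, -18.3, -56.6], [186.0, -22.2, -56.2], [189.0, -24.1, -55.6], [192.0, -24.6, -54.7], [195.0, -25.7, -54.0], [198.0, -24.3, -52.8], [201.0, -22.9, -51.6], [204.0, -9.1, -47.9], [207.0, -8.5, -46.7], [210.0, -8.8, -45.6], [213.0, -9.3, -44.6], [216.0, -31.6, -48.6]]
near [ -0.166 -15.785] -30.9 -10.65 6
grip [ -0.169 -20.587] -1.8 -20.28 28
far [ -0.207 -14.479] 31.2 -20.94 9
```

View pics/bar1.png

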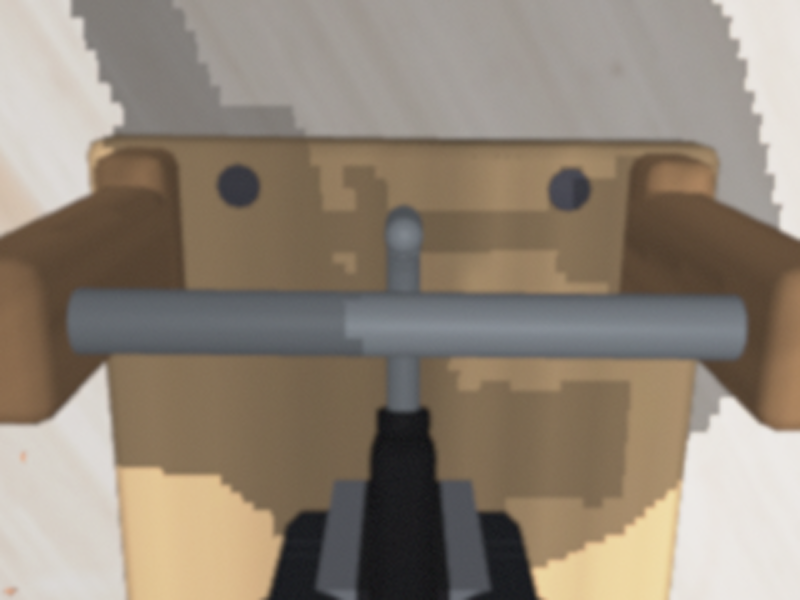

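The hook's short end at (404,232) is past the bar (rows 290–358). Measuring the bar with depth in the tool frame.

```bash
python3 - <<'E'
from h import *
d=dict(np.load("last.npz"))
for p in depthline(d,(330,333),range(214,247,3)): print(p)
E
```

```text
(214, 332, np.float64(31.2), np.float64(7.2), np.float64(-35.2))
(217, 332, np.float64(-31.2), np.float64(4.5), np.float64(-48.3))
(220, 332, np.float64(-32.9), np.float64(4.4), np.float64(-47.7))
(223, 331, np.float64(-34.6), np.float64(4.1), np.float64(-47.2))
(226, 330, np.float64(-34.4), np.float64(3.8), np.float64(-46.3))
(229, 330, np.float64(-35.5), np.float64(3.7), np.float64(-45.7))
(232, 330, np.float64(-35.3), np.float64(3.8), np.float64(-44.7))
(235, 332, np.float64(-34.7), np.float64(4.4), np.float64(-43.6))
(238, 331, np.float64(-34.3), np.float64(4.1), np.float64(-42.6))
(241, 332, np.float64(-34.3), np.float64(4.4), np.float64(-41.6))
(244, 332, np.float64(31.1), np.float64(7.4), np.float64(-20.5))
```

Bar centre is at tool (-31,-45) mm; hook end has 2.8 mm behind it and 1.7 mm under it. Lifting 12 mm.

Request:
apply_moves:
  commands:
    - [-0.003,0,-0.0003,0,-1]
    - [-0.006,0,-0.0003,0,-1]
    - [-0.009,0,-0.0003,0,-1]
    - [-0.012,0,-0.0003,0,-1]
    - [-0.012,0,-0.0003,0,-1]
  newtons: 20

```text
time: 15.15
ee_pos: [0.4833, 0.186, 0.0583]
tcp_rot: [17.4, 88.6, 17.3]
wrist_force: [10.2, -3.2, -2.9]
opening: 0.009
```

```bash
python3 pitch.py; python3 - <<'E'
from h import *
d=dict(np.load("last.npz"))
for p in depthline(d,(330,333),range(195,247,4)): print(p)
E
```

```text
15.15 [0.4833 0.186  0.0583] 0.008989622680548976 [10.2 -3.2 -2.9]
toolz [ 0.9997 -0.0017  0.0231]
[[183.0, -17.5, -56.5], [186.0, -22.2, -56.3], [189.0, -23.9, -55.6], [192.0, -24.9, -54.8], [195.0, -24.3, -53.7], [198.0, -24.1, -52.7], [201.0, -9.2, -49.0], [204.0, -19.1, -49.8], [207.0, -21.0, -49.2], [210.0, -22.4, -48.5], [213.0, -22.7, -47.6], [216.0, -22.9, -46.7]]
near [ -0.197 -16.645] -33.6 -10.03 11
grip [ -0.162 -20.577] -2.3 -20.2 29
far [ -0.174 -15.513] 30.6 -20.85 10
(195, 330, np.float64(43.2), np.float64(6.6), np.float64(-42.1))
(199, 331, np.float64(44.0), np.float64(7.2), np.float64(-40.0))
(203, 331, np.float64(43.9), np.float64(7.2), np.float64(-38.0))
(207, 331, np.float64(-21.0), np.float64(4.6), np.float64(-49.2))
(211, 330, np.float64(-22.6), np.float64(4.2), np.float64(-48.2))
(215, 331, np.float64(-22.7), np.float64(4.5), np.float64(-47.0))
(219, 330, np.float64(-23.2), np.float64(4.2), np.float64(-45.7))
(223, 330, np.float64(-22.4), np.float64(4.2), np.float64(-44.2))
(227, 332, np.float64(-21.0), np.float64(5.0), np.float64(-42.5))
(231, 330, np.float64(44.4), np.float64(6.9), np.float64(-23.4))
(235, 331, np.float64(44.0), np.float64(7.4), np.float64(-21.3))
(239, 331, np.float64(43.9), np.float64(7.4), np.float64(-19.2))
(243, 331, np.float64(44.7), np.float64(7.5), np.float64(-16.8))
```

Request:
apply_moves:
  commands:
    - [0,0,0.001,0,-1]
    - [0,0,0.002,0,-1]
    - [0,0,0.0025,0,-1]
    - [0,0,0.0025,0,-1]

```text
time: 15.6
ee_pos: [0.4859, 0.1859, 0.0589]
tcp_rot: [16.8, 88.6, 16.7]
wrist_force: [1.0, -1.8, 2.9]
opening: 0.0085
```

```bash
python3 pitch.py; python3 - <<'E'
from h import *
o=bot.get_obs();print(o["torque"])
d=dict(np.load("last.npz"))
for p in depthline(d,(330,333),range(203,232,4)): print(p)
E
```

```text
15.6 [0.4859 0.1859 0.0589] 0.008535475621080587 [ 1.  -1.8  2.9]
toolz [ 0.9997 -0.0019  0.0238]
[[183.0, -17.8, -56.6], [186.0, -22.7, -56.3], [189.0, -24.7, -55.7], [192.0, -24.8, -54.8], [195.0, -24.2, -53.7], [198.0, -24.2, -52.8], [201.0, -21.3, -51.3], [204.0, -22.9, -50.6], [207.0, -23.2, -49.7], [210.0, -22.7, -48.6], [213.0, -23.3, -47.7], [216.0, -22.2, -46.5]]
near [ -0.142 -15.069] -34.7 -10.15 13
grip [ -0.168 -20.686] -1.9 -20.38 28
far [ -0.13  -17.132] 31.1 -21.17 9
[-0.5339773  -0.17816154 -0.13041079]
(203, 332, np.float64(-21.5), np.float64(4.8), np.float64(-50.6))
(207, 331, np.float64(-22.3), np.float64(4.5), np.float64(-49.5))
(211, 332, np.float64(-21.7), np.float64(4.9), np.float64(-48.0))
(215, 330, np.float64(-21.3), np.float64(4.2), np.float64(-46.6))
(219, 330, np.float64(-19.1), np.float64(4.3), np.float64(-44.8))
(223, 332, np.float64(44.2), np.float64(7.9), np.float64(-27.6))
(227, 331, np.float64(44.4), np.float64(7.4), np.float64(-25.5))
(231, 331, np.float64(44.3), np.float64(7.4), np.float64(-23.4))
```

Request:
apply_moves:
  commands:
    - [0,0,0,0,-1]
    - [0,0,0,0,-1]

```text
time: 15.85
ee_pos: [0.4859, 0.1859, 0.0589]
tcp_rot: [16.4, 88.6, 16.3]
wrist_force: [2.0, -2.4, 1.3]
opening: 0.009
```

```bash
python3 - <<'E'
from h import *
o=bot.get_obs();print(o["ee_pos"],o["torque"],o["wrist_force"],o["tcp_rot"])
E
```

```text
[0.48586725 0.18586023 0.05890172] [-0.49752764 -0.35828912 -0.1296524 ] [ 1.97363949 -2.40415116  1.27439174] [16.43323484 88.5732848  16.33045753]
```

Request:
apply_moves:
  commands:
    - [0,0,0,0,-0.78]
    - [0,0,0,0,-0.7]

```text
time: 16.05
ee_pos: [0.4855, 0.186, 0.0587]
tcp_rot: [18.0, 88.6, 17.9]
wrist_force: [0.5, 0.3, -0.2]
opening: 0.0128
```

```bash
python3 pitch.py; python3 - <<'E'
from h import *
d=dict(np.load("last.npz"))
for p in depthline(d,(330,333),range(203,232,4)): print(p)
E
```

```text
16.05 [0.4855 0.186  0.0587] 0.01278390648865988 [ 0.5  0.3 -0.2]
toolz [ 0.9997 -0.0016  0.0229]
[[183.0, -15.5, -56.3], [186.0, -20.9, -56.1], [189.0, -23.6, -55.5], [192.0, -24.5, -54.7], [195.0, -25.0, -53.9], [198.0, -24.7, -52.9], [201.0, -25.0, -51.9], [204.0, -22.2, -50.5], [207.0, -22.4, -49.5], [210.0, -22.9, -48.6], [213.0, -22.7, -47.6], [216.0, -22.5, -46.6]]
near [ -0.177 -16.372] -35.3 -10.11 12
grip [ -0.182 -20.84 ] -2.5 -20.39 29
far [ -0.205 -14.783] 31.0 -21.14 9
(203, 331, np.float64(-20.7), np.float64(4.6), np.float64(-50.5))
(207, 332, np.float64(-21.2), np.float64(4.9), np.float64(-49.3))
(211, 332, np.float64(-22.0), np.float64(4.9), np.float64(-48.1))
(215, 331, np.float64(-22.4), np.float64(4.5), np.float64(-46.9))
(219, 331, np.float64(-21.2), np.float64(4.6), np.float64(-45.3))
(223, 331, np.float64(44.2), np.float64(7.3), np.float64(-27.6))
(227, 330, np.float64(44.6), np.float64(6.9), np.float64(-25.4))
(231, 331, np.float64(44.2), np.float64(7.4), np.float64(-23.4))
```

The hook holds by itself at ~11° dip. I'll withdraw, then press the long end lightly down with shut fingertips, so it settles closer to level and deeper through the hole.

Request:
apply_moves:
  commands:
    - [0,0,0,0,-0.5]
    - [0,0,0,0,-0.35]
    - [0,0,0,0,-0.35]
    - [-0.02,0,0,0,-0.35]
    - [-0.05,0,0,0,-0.35]
    - [-0.07,0,0,0,-1]
    - [-0.07,0,0,0,-1]
    - [-0.07,0,0,0,-1]
    - [-0.07,0,0,0,-1]

```text
time: 17.0
ee_pos: [0.4834, 0.1854, 0.1275]
tcp_rot: [17.9, 88.7, 17.8]
wrist_force: [-0.1, -0.4, 0.2]
opening: 0.0001
```

```bash
python3 - <<'E'
from h import *
o,d=wrist();np.savez("r1.npz",**d);print(o["time"],o["ee_pos"],o["opening"])
c=d["frame"]
p=proj(d,[[.4365,.187,.08],[.484,.186,.075],[.5278,.186,.0824],[.536,.186,.06]]).round();print(p.tolist())
P=[]
M=d["mount"];K=np.linalg.inv(d["camera_matrix"])
for r in range(130,420,6):
    z=d["depth"][r,300:332];zz=z[z>0]
    if len(zz)==0: continue
    u=300+int(np.argmin(np.where(z>0,z,9)));X=d["R"].T@(K@[u,r,1.]*zz.min()-d["t"]);P.append((r,u,*(X*1000).round(1).tolist()))
for q in P: print(q)
cv2.imwrite("pics/r1.png",c[100:460,160:480])
E
```

```text
17.0 [0.48337649 0.18537258 0.12746838] 7.165026026532568e-05
[[319.0, 182.0], [317.0, 267.0], [317.0, 344.0], [317.0, 335.0]]
(130, 305, 413.6, 178.7, 1.0)
(136, 324, 417.6, 191.6, 0.8)
(142, 303, 420.8, 177.5, 12.7)
(148, 319, 424.4, 188.0, 16.1)
(154, 331, 428.4, 195.8, 14.8)
(160, 305, 432.2, 178.8, 14.5)
(166, 314, 429.0, 184.5, 75.4)
(172, 315, 431.2, 185.0, 81.4)
(178, 307, 434.4, 181.0, 79.3)
(184, 323, 437.0, 188.9, 81.8)
(190, 318, 440.6, 186.5, 78.3)
(196, 315, 445.9, 185.0, 67.0)
(202, 317, 449.1, 186.1, 67.5)
(208, 314, 452.2, 184.5, 68.2)
(214, 318, 455.5, 186.6, 68.7)
(220, 318, 458.8, 186.6, 68.6)
(226, 314, 461.5, 184.4, 71.3)
(232, 318, 463.8, 186.6, 74.9)
(238, 316, 466.8, 185.5, 75.9)
(244, 313, 470.1, 183.9, 76.2)
(250, 313, 473.0, 183.9, 77.5)
(256, 314, 476.5, 184.4, 77.5)
(262, 313, 479.6, 183.8, 78.3)
(268, 319, 482.9, 187.1, 78.8)
(274, 314, 485.9, 184.4, 79.9)
(280, 320, 489.1, 187.6, 80.6)
(286, 313, 492.4, 183.8, 81.2)
(292, 319, 471.7, 186.2, 131.7)
(298, 304, 471.3, 180.4, 137.8)
(304, 310, 471.2, 182.7, 142.8)
(310, 313, 471.1, 183.9, 147.6)
(316, 302, 471.0, 180.1, 152.2)
(322, 307, 470.9, 181.8, 156.4)
(328, 303, 470.6, 180.6, 160.6)
(334, 321, 470.8, 186.4, 164.0)
(340, 328, 470.1, 188.4, 168.4)
(346, 303, 469.6, 180.9, 172.4)
(352, 331, 469.6, 189.0, 175.3)
(358, 330, 469.5, 188.6, 178.3)
(364, 304, 469.5, 181.4, 181.0)
(370, 327, 469.9, 187.6, 183.0)
(376, 328, 469.3, 187.7, 186.4)
(382, 300, 467.1, 180.7, 191.4)
(388, 300, 468.6, 180.7, 191.6)
(394, 331, 470.5, 188.3, 191.5)
(400, 300, 472.0, 180.6, 191.8)
(406, 331, 473.2, 188.2, 192.6)
(412, 331, 474.6, 188.2, 193.0)
(418, 331, 476.8, 188.3, 192.6)
```

Request:
apply_moves:
  commands:
    - [0,0.0005,0.024,0,-1]
    - [0,0.0005,0.0465,0,-1]
    - [0.02,0.0005,0.0465,0,-1]
    - [0.04,0.0005,0.0465,0,-1]
    - [0.043,0.0005,0.0465,0,-1]
    - [0.045,0.0005,0.0465,0,-1]
    - [0.047,0.0005,0.0465,0,-1]
    - [0.049,0.0005,0.0465,0,-1]
    - [0.049,0.0005,0.0465,0,-1]

```text
time: 17.95
ee_pos: [0.5311, 0.1863, 0.0803]
tcp_rot: [18.3, 88.7, 18.2]
wrist_force: [-0.8, -0.6, 2.0]
opening: -0.0001
```

```bash
cat > hk.py <<'E'
from h import *
o,d=wrist();print(o["time"],o["ee_pos"].round(4),o["wrist_force"].round(1))
K=np.linalg.inv(d["camera_matrix"]);P=[]
for r in range(100,420,3):
    z=d["depth"][r,311:321]; 
    if not (z>0).any(): continue
    u=311+int(np.argmin(np.where(z>0,z,9)));X=d["R"].T@(K@[u,r,1.]*d["depth"][r,u]-d["t"])*1000
    if 50<X[2]<95: P.append((r,*X.round(1).tolist()))
P=np.array(P);print(P[:4,[1,3]].tolist())
for n,a,b in [("shank",444,459),("grip",465,503)]:
    m=(P[:,1]>a)&(P[:,1]<b)
    if m.sum()>2: c=np.polyfit(P[m,1],P[m,3],1);print(n,np.degrees(np.arctan(c[0])).round(1),P[m,1].mean().round(1),P[m,3].mean().round(1))
E
python3 hk.py
```

```text
17.95 [0.5311 0.1863 0.0803] [-0.8 -0.6  2. ]
[[447.2, 66.5], [448.3, 66.5], [449.4, 67.1], [450.5, 66.1]]
shank 8.2 452.7 67.3
grip 10.5 483.6 77.4
```

Request:
apply_moves:
  commands:
    - [0.0015,0,0,0,-1]
    - [0.003,0,0,0,-1]
    - [0.0045,0,0,0,-1]
    - [0.0045,0,0,0,-1]

```text
time: 18.4
ee_pos: [0.5312, 0.1865, 0.0762]
tcp_rot: [18.5, 88.6, 18.5]
wrist_force: [-0.9, 0.2, 2.7]
opening: -0.0001
```

```bash
python3 hk.py
```

```text
18.4 [0.5312 0.1865 0.0762] [-0.9  0.2  2.7]
[[447.5, 65.9], [448.6, 65.9], [449.6, 65.6], [450.7, 65.9]]
shank 8.3 452.9 66.5
grip 6.8 483.9 75.4
```

Request:
apply_moves:
  commands:
    - [0.0015,0,0,0,-1]
    - [0.003,0,0,0,-1]
    - [0.004,0,0,0,-1]
    - [0.004,0,0,0,-1]

```text
time: 18.85
ee_pos: [0.5312, 0.1865, 0.0723]
tcp_rot: [18.6, 88.6, 18.6]
wrist_force: [-2.7, 0.1, 3.2]
opening: 0.0
```

```bash
python3 hk.py
```

```text
18.85 [0.5312 0.1865 0.0723] [-2.7  0.1  3.2]
[[447.7, 64.7], [448.7, 66.0], [449.8, 65.6], [450.8, 65.1]]
shank 5.2 452.9 65.8
grip 5.0 483.5 73.4
```

Now ~5° dip, origin z ≈ 66 mm. Retreating for a final check.

Request:
apply_moves:
  commands:
    - [-0.02,0,0,0,-1]
    - [-0.06,0,-0.01,0,-1]
    - [-0.1,0,-0.03,0,-1]
    - [-0.13,0,-0.04,0,-1]
    - [-0.13,0,-0.04,0,-1]
    - [-0.13,0,-0.04,0,-1]

```text
time: 19.5
ee_pos: [0.4887, 0.1857, 0.2016]
tcp_rot: [18.4, 88.5, 18.4]
wrist_force: [0.2, -0.6, -1.5]
opening: -0.0
```

```bash
python3 hk.py; python3 - <<'E'
from h import *
o,d=wrist();s=cams.camera("scene")
a=cv2.resize(d["frame"][120:420,220:420],(400,600),interpolation=cv2.INTER_CUBIC)
b=cv2.resize(s["frame"][170:310,225:385],(400,350),interpolation=cv2.INTER_CUBIC);b=cv2.copyMakeBorder(b,0,250,0,0,cv2.BORDER_CONSTANT)
cv2.imwrite("pics/fin.png",np.hstack([a,b]));np.savez("fin.npz",**d)
for n in ["label_roll","slip_jar","sand_block","mended_pot"]: print(n,[(r["rect"],round(r["confidence"],2)) for r in cams.spot_in(n,"scene")[:1]])
E
```

```text
19.5 [0.4887 0.1857 0.2016] [ 0.2 -0.6 -1.5]
[[428.9, 78.1], [430.7, 81.1], [432.6, 81.3], [434.7, 80.0]]
shank 6.3 451.0 65.4
grip 5.4 482.9 73.2
label_roll [([387.4, 181.4, 409.9, 212.8], 0.67)]
slip_jar [([321.8, 161.7, 327.5, 182.2], 0.46)]
sand_block [([208.3, 261.7, 243.7, 295.4], 0.74)]
mended_pot [([256.9, 200.4, 280.9, 218.7], 0.89)]
```

View pics/fin.png

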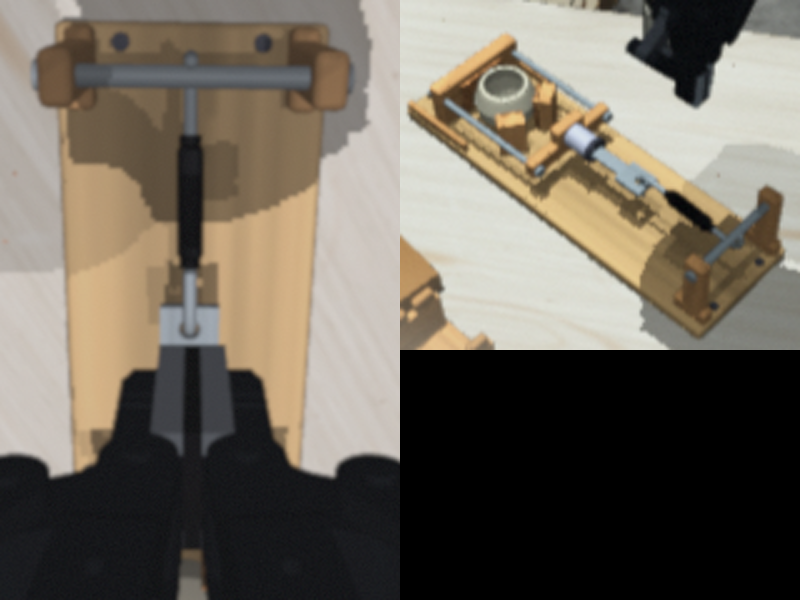

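The final view shows the hook through the tongue hole (190,330) and caught behind the bar (190,62). The spring is drawn out and the jaw is on the pot, with the arm well clear. Handing in.

```bash
python3 -c "
from workcell import bot;print(bot.job_done())"
```

```text
the job is handed in; nothing more can be done
None
```

The pot is clamped. The S-hook's long end is down through the tongue's hole and its short end is caught up behind the crossbar. I handed the job in at about 19.7 s on the robot's clock.

**What I did:**
- The interface cannot tilt the tool, so I gave the hook its dip by letting it turn in the finger pads. I pressed its tip on the bare board, which gave about 14.5°. I then backed that off to about 9.5° by resting its short end on its own stand.
- The leg went down through the hole with no contact force felt. I drew the tongue at 10 N or less, short of the dead stop.
- The short end passed under the bar and came up behind it. After I let go it held by itself at about 11°, so I pressed the long end down with about 3–5 N to bring it nearer level.

**Last checks:**
- With the arm clear, the hook lies about 5–6° dipped rather than fully level. Its origin is at about z = 66 mm, against the nominal 68 mm.
- By the depth readings, the end of the hook stands about 4 mm above the bar's centre, so it is caught but not right down in the bend.
- In the last picture the spring is stretched and the pot stands where it did. I did not confirm contact between jaw and pot directly. The pull of 10.2 N is what the spring gives at about 27 mm stretch, which it reaches only once the jaw is on the pot. I had no direct reading of the tongue's position.
- The pot, label roll and sanding block show where they were. The jar was only partly detected, with low confidence, probably because the arm was in the way; I never went near it.

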